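# Clip the board marker and the pointer into their rack

### The job

Pack away the board tools: take the thick white marker and the thin wooden pointer off the pen rest and press each one sideways, from above, into its own pair of spring clips on the rail, the marker in the wide pair and the pointer in the narrow pair. Each must lie level along its clips, about centred between them, pressed fully home under both pairs of lips. Leave the apple, the mug and the roll of tape where they stand.

Things in the scene. Friction and masses are not known exactly. Their poses are not given: they have to be found in the camera images.
- marker_mid (a point): centre of the board marker, on its axis half-way along: round white rod with black cap, diameter 20 mm, 141 mm long, loose, 25 to 46 g. x axis along the marker towards the cap; either way round in the clips will do. It starts level in two V cradles of the pen rest, axis 32 mm above the table.
- pointer_mid (a point): centre of the wooden pointer, on its axis half-way along: round wooden rod, dark rubber cap at one end, steel band at the other, diameter 14 mm, 198 mm long, loose, 25 to 46 g. x axis along it towards the steel band; either way round will do. It starts level in the other two V cradles, axis 28 mm above the table.
- pen_rest: wooden pen rest fixed to the table; origin at the centre of its underside. Base 130 x 170 x 4 mm with V cradles at x = +-46 mm, y = +-48 mm, each 10 mm wide along x; the two items lie along its x, 96 mm apart, and can be gripped between their cradles (82 mm free). Which item is on which side varies.
- wide_clips_seat (a point): where the marker's centre must end: midway between the two wide clips, on the seated marker's axis, 54 mm above the table. x: along the seated item, y: along the rail, z: up. Clips at x = +-38 mm, each 14 mm wide (62 mm free between); lips 8 mm above this axis, 14 mm apart, flaring out up to 20 mm above it; 36 mm free depth below the axis between the clips.
- narrow_clips_seat (a point): where the pointer's centre must end: midway between the two narrow clips, on the seated pointer's axis, 54 mm above the table. x: along the seated item, y: along the rail, z: up. Clips at x = +-50 mm, each 14 mm wide (86 mm free between); lips 6 mm above this axis, 10 mm apart, flaring out up to 18 mm above it; 36 mm free depth below the axis between the clips.
- rail: aluminium rail fixed to the table, 314 mm long along its y, 50 mm wide, 12 mm high; origin at the centre of its underside. Two clip pairs stand on it 124 to 156 mm apart; which is on which side varies. A clip is two sprung steel jaws over a fixed seat: push the item straight down between the lips of both clips of a pair (about 8 to 12 N in all) and they close over it.
- apple: yellowish apple, 61 mm across, 71 mm tall, loose bystander; origin at its underside
- mug: white mug, 78 mm across, 97 mm tall, loose bystander; origin at its underside
- tape: roll of brown tape lying flat, 96 mm across, 48 mm tall, loose bystander; origin at its underside

How it is judged (in metres and radians):
At the end, for the whole second after the job is handed in: The marker in the wide clips and the pointer in the narrow clips, each fully home: its axis within 3 mm sideways and about 2 mm in height of the seat axis, within 0.05 rad of the clips' direction, and its middle within 15 mm of midway between its two clips (x of marker_mid in the frame of wide_clips_seat between -0.015 and 0.015 m and y of marker_mid in the frame of wide_clips_seat between -0.003 and 0.003 m and z of marker_mid in the frame of wide_clips_seat between -0.003 and 0.002 m and angle between the x axis of marker_mid and the x axis of wide_clips_seat, either way round below 0.05 rad and x of pointer_mid in the frame of narrow_clips_seat between -0.015 and 0.015 m and y of pointer_mid in the frame of narrow_clips_seat between -0.003 and 0.003 m and z of pointer_mid in the frame of narrow_clips_seat between -0.003 and 0.002 m and angle between the x axis of pointer_mid and the x axis of narrow_clips_seat, either way round below 0.05 rad); the robot touches nothing.
It fails at once if the apple was moved more than 30 mm (distance of apple from where it was at the start of the episode above 0.03 m).
It fails at once if the mug was moved more than 30 mm (distance of mug from where it was at the start of the episode above 0.03 m).
It fails at once if the tape was moved more than 30 mm (distance of tape from where it was at the start of the episode above 0.03 m).
It also fails if it takes over 56 s, if anything falls off the work surface, if the arm or the gripper's body presses on something with over 40 N, if the wrist force passes 120 N, or if a joint passes its speed limit or range.

### The arm

A 6-joint arm with a two-finger parallel gripper is mounted at the origin on a cart in front of the work surface, level with it; the furniture and walls round the work are solid. World frame = base frame: x ahead of the robot, y to its left, z up, the work surface at z = 0. Lengths are in mm, angles in rad, forces in N, time in s.
With the tool pointing down it reaches from about 350 to 975 mm from the base axis. Payload 17.4 kg.
Tool frame: the origin (TCP) lies midway between the tips of the shut fingers; the grasp point (between the pads) lies 19 mm behind it; z points along the fingers, y is the line along which they close (so a half turn about z gives the same grasp; the last joint's range is limited). The gripper opens to 85 mm and grips with 20 to 120 N. Pads are 22 mm wide; open, the fingers measure 114 mm over their backs; the gripper's body (76 mm by 85 mm) begins 54 mm behind the grasp point. The pads swing forward as they close: fully open they stand 13 mm farther back than shut.
Start: joints at [-1.259, 0.116, 1.442, -0, 1.584, -0.038], TCP at [231.32, -634.132, 196.903] pointing down, gripper open.
Joint ranges: [-2.83, 2.83], [-0.83, 2.19], [0.07, 2.5], [-1.14, 4.28], [0.01, 3], [-2.97, 2.97]. Speed limits (rad/s): [1.89, 1.89, 2.22, 3.14, 3.14, 3.14].

### API

Orientations are given as a unit quaternion [x, y, z, w].
In Python, from plant import sensors, vision, order, spotter gives the robot as it stands. The module is installed in compiled form; this text tells all that it offers.
- The arm moves only by the tool carry_out, never from a script. Its argument "plan" is a list of rows, each a list of 4 numbers: the shift along the tool's x, y, z in m, then the turn about the tool's z in degrees. In form: [[tx, ty, tz, roll], ...]. A call has exactly 8 rows; each row shifts and turns the commanded pose from where the row before left it, along the tool's axes as they then stand; what a row does not reach is not made up. A row lasts 1/8 s, in which the tool goes at most 62.5 mm and 10.7 degrees, less where a joint would pass 70% of its speed; a pose out of reach is approached as far as the arm can. A call with a gripper value outside its range is refused whole. "gripper" is the closure, from 0 (fully open) to 1 (shut), set as the call begins (left out, the last holds). The fingers move at their own pace and stop on an object; "grip_force" is the grip in N (left out, the last holds). Time passes only in rows, so rows that do not move let the fingers close, or fill a call up. It gives the time, the measured TCP pose, the force, the opening and the grip force at its end, in the units of the state.
- sensors.get_obs(): the state, without advancing time (a new reading comes with each control period).
- vision.snapshot(name): name is "side" or "top"; returns the picture (480x640x3 uint8, red, green, blue); there is no depth.
- vision.calibration(name): a dict with "mtx" (3x3 intrinsics, pixels), "extrinsics" (4x4, takes a point from world to camera coordinates). Camera axes: x right, y up, looking along -z (the intrinsics and any distortion apply to the point x, -y, -z); pixel columns grow to the right and rows downward; lengths in mm; the calibration is good to about 2 mm. A picture is of the moment at which its call begins. calibration takes no time and is no camera call.
- order.hand_in(): hands the job in; it is judged then, once.
Trained networks look in the newest picture that a camera, given by its name, has taken for a name from the list of things; names that differ only in an ending like _2 or _b are one class to them, and where a whole thing is asked for, a point or a joint stands for the part that bears it (a point fixed in the world has none). Each returns a list of dicts, best first, with "p" (0 to 1); they miss things now and then, are a little off and sometimes report something else, mostly with a low value. They report only what shows in the picture. A call takes as long as a camera call.
- spotter.masks_of(camera, query): "region" (480x640 bool, what is visible of it) and "rect" ([left, top, right, bottom] in pixels, round what is visible of it).
The state is a dict: "time": time; "joints": joint angles; "dq": joint speeds; "tau": joint torques, N m; "tool_pos": TCP position; "ee_rot": TCP orientation; "ft_force": force on the tool from outside, world axes, zero at the start; "torque": the same for the moment, N m; "gripper_width": opening from 0.0 (shut) to 1.0 (fully open); "finger_force": force on a finger pad.
Only numpy, scipy, OpenCV 4.12 (cv2) and the standard library are available. Lean on these libraries where they do the work, as an engineer would, in place of code of your own. Each camera call takes 0.05 s, during which the arm holds its last target. There are 200 camera calls.

## Working session

There is one attempt and no reset: what is moved stays moved. The work goes in short steps, Python scripts to look and compute and a tool call to move; the robot and the scene stay as the last step left them, time stands still between calls to the robot, and variables do not carry over. Pictures are saved under pics/ and viewed, at most 10 in all, crops included, and the job is handed in when it is done.

Besides the shell and the picture viewer there is one more tool, called after "Request:" by a JSON object that holds its "op" and its "data", one argument or row to a line. carry_out: Moves the arm, as the interface text tells. Its arguments: {"type":"object","properties":{"plan":{"type":"array"},"gripper":{"type":"number"},"grip_force":{"type":"number"}},"required":["plan"]}

```bash
mkdir -p pics
cat > h.py <<'E'
import numpy as np, cv2, pickle
from plant import sensors, vision, order, spotter
def save(n,im): cv2.imwrite(f'pics/{n}.png',im[:,:,::-1])
def proj(c,P):
    K=np.array(c['mtx'],float);E=np.array(c['extrinsics'],float)
    q=(np.atleast_2d(P)@E[:3,:3].T+E[:3,3])*[1,-1,-1]
    u=q@K.T; return u[:,:2]/u[:,2:]
def back(c,uv,z):
    K=np.array(c['mtx'],float);E=np.array(c['extrinsics'],float)
    R=E[:3,:3];o=-R.T@E[:3,3]
    uv=np.atleast_2d(uv);d=(np.c_[uv,np.ones(len(uv))]@np.linalg.inv(K).T*[1,-1,-1])@R
    return o+d*((z-o[2])/d[:,2:])
E
python3 - <<'E'
from h import *
for n in('top','side'):
    im=vision.snapshot(n);save(n+'0',im);c=vision.calibration(n);print(n,{k:np.round(v,3).tolist() if not isinstance(v,str) else v for k,v in c.items()})
    for q in('marker_mid','pointer_mid','pen_rest','rail','apple','mug','tape'):
        r=spotter.masks_of(n,q)
        for d in r[:2]:
            m=d['region'];ys,xs=np.nonzero(m)
            mr=cv2.minAreaRect(np.c_[xs,ys].astype(np.float32)) if len(xs) else None
            print(q,round(d['p'],2),np.round(d['rect'],0).tolist(),[np.round(a,1).tolist() for a in mr] if mr else None)
        pickle.dump(r,open(f'{n}_{q}.pkl','wb'))
s=sensors.get_obs();print(s)
E
```

```text
top {'mtx': [[456.037, 0.0, 317.842], [0.0, 456.037, 236.018], [0.0, 0.0, 1.0]], 'extrinsics': [[-0.024, -1.0, -0.002, 51.019], [0.992, -0.024, 0.122, -575.3], [-0.122, 0.001, 0.993, -848.513], [0.0, 0.0, 0.0, 1.0]]}
marker_mid 0.85 [427.0, 199.0, 457.0, 269.0] [[441.4, 235.8], [72.5, 11.1], 66.7]
marker_mid 0.33 [337.0, 127.0, 388.0, 177.0] [[363.0, 150.5], [53.0, 48.0], 90.0]
pointer_mid 0.78 [378.0, 213.0, 421.0, 308.0] [[397.1, 258.5], [103.2, 8.8], 67.6]
pen_rest 0.68 [367.0, 208.0, 471.0, 296.0] [[417.8, 251.7], [66.9, 86.2], 68.5]
rail 0.89 [145.0, 242.0, 300.0, 272.0] [[221.5, 257.9], [159.4, 24.1], 1.5]
apple 0.75 [338.0, 122.0, 387.0, 178.0] [[363.0, 150.0], [52.0, 48.0], 90.0]
apple 0.69 [304.0, 309.0, 336.0, 344.0] [[318.3, 325.3], [31.8, 32.5], 45.0]
mug 0.94 [217.0, 120.0, 275.0, 173.0] [[240.9, 143.2], [54.8, 47.7], 27.5]
tape 0.64 [336.0, 121.0, 386.0, 178.0] [[363.0, 150.0], [52.0, 48.0], 90.0]
side {'mtx': [[440.577, 0.0, 317.56], [0.0, 440.577, 242.842], [0.0, 0.0, 1.0]], 'extrinsics': [[-0.972, -0.236, -0.015, 581.052], [0.132, -0.594, 0.794, -76.438], [-0.196, 0.
[... 609 characters left out ...]
joints': array([-1.25879152e+00,  1.16014540e-01,  1.44158782e+00, -2.08100521e-05,
        1.58397618e+00, -3.77531470e-02]), 'dq': array([ 5.09025761e-05,  8.28816983e-04,  3.76375910e-04, -3.02862804e-04,
       -5.41745218e-05,  7.05440156e-04]), 'tau': array([ 4.66192199e-03, -7.31667280e+01, -6.32629037e+01,  2.61599171e-04,
        5.14217209e-04,  8.10718745e-06]), 'tool_pos': array([ 231.32318022, -634.14468492,  196.90089798]), 'ee_rot': array([ 9.84747627e-01,  1.73988824e-01, -9.34197507e-06,  8.41162514e-06]), 'ft_force': array([0.34036992, 0.12799142, 0.81950676]), 'torque': array([-0.01331932,  0.02717852,  0.03774435]), 'finger_force': 0.0, 'gripper_width': 0.996645662066702}
```

Run:
```python
from h import *
a=cv2.imread('pics/top0.png');b=cv2.imread('pics/side0.png')
cv2.imwrite('pics/topc.png',cv2.resize(a[100:360,120:500],(800,547),interpolation=cv2.INTER_CUBIC))
cv2.imwrite('pics/sidec.png',cv2.resize(b[160:400,170:430],(650,600),interpolation=cv2.INTER_CUBIC))
```

```text
(no output)
```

View pics/topc.png

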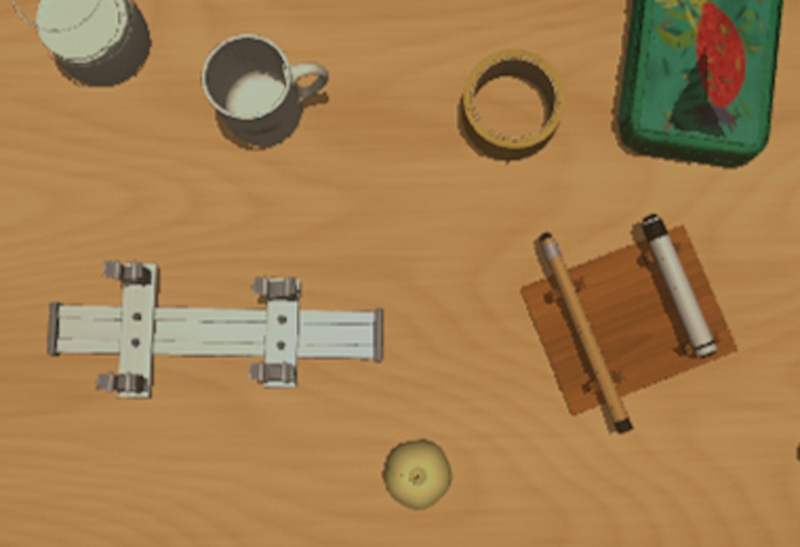

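View pics/sidec.png

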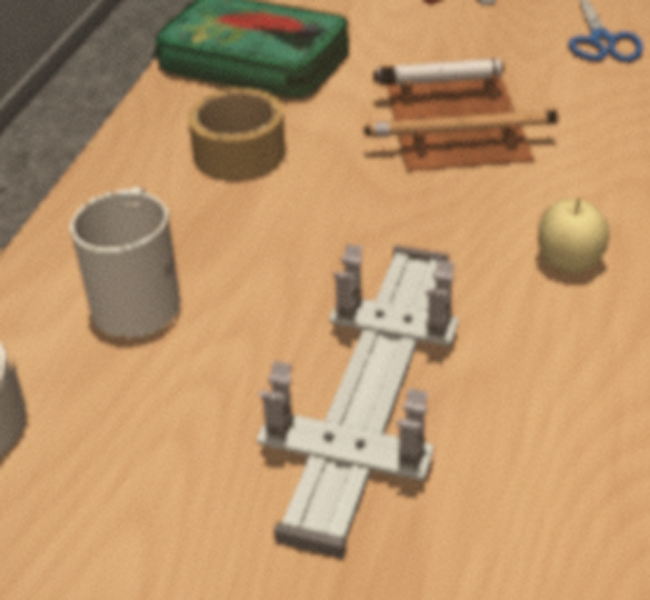

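The top crop shows the rail at left: narrow pair (long plate) with screws near px (185,251) and (184,263), wide pair near (254,252) and (254,263). The pen rest is at right with the pointer nearer the rail and the marker beyond it. The mug and tape lie behind and the apple in front. In the side crop all the clips stand upright and empty.

```bash
cat > ov.py <<'E'
from h import *
ct,cs=vision.calibration('top'),vision.calibration('side')
def c2p(x,y): return [120+(x+.5)/2.105-.5,100+(y+.5)/2.104-.5]
def s2p(x,y): return [170+(x+.5)/2.5-.5,160+(y+.5)/2.5-.5]
T=lambda l,z:back(ct,[c2p(*p) for p in l],z)[:,:2]
S=lambda l,z:back(cs,[s2p(*p) for p in l],z)[:,:2]
wt,ws=T([(282,320),(282,343)],18),S([(380,314),(408,319)],18)
nt,ns=T([(137,317),(135,343)],18),S([(328,437),(360,443)],18)
for a in(wt,ws,nt,ns):print(np.round(a,1).tolist(),np.round(a.mean(0),1))
res={}
for cn,c in(('top',ct),('side',cs)):
    for q,z in(('marker_mid',32),('pointer_mid',28),('rail',12)):
        m=pickle.load(open(f'{cn}_{q}.pkl','rb'))[0]['region']
        ys,xs=np.nonzero(m);r=cv2.minAreaRect(np.c_[xs,ys].astype(np.float32))
        b=cv2.boxPoints(r);e=[np.linalg.norm(b[i]-b[(i+1)%4]) for i in range(2)]
        k=int(np.argmin(e)); A=(b[k]+b[(k+1)%4])/2;B=(b[(k+2)%4]+b[(k+3)%4])/2
        P=back(c,[A,B],z)[:,:2];d=P[1]-P[0]
        print(cn,q,'mid',np.round(P.mean(0),1),'len',np.round(np.linalg.norm(d),1),'yaw',np.round(np.degrees(np.arctan2(d[1],d[0])),2))
    for q,z in(('apple',35),('mug',48),('tape',24)):
        l=pickle.load(open(f'{cn}_{q}.pkl','rb'))
        for r in l[:2]:
            b=r['rect'];print(cn,q,round(r['p'],2),np.round(back(c,[(b[0]+b[2])/2,(b[1]+b[3])/2],z)[0,:2]))
E
python3 ov.py
```

```text
[[550.2, 164.2], [528.6, 164.3]] [539.4 164.2]
[[549.3, 163.5], [525.7, 164.3]] [537.5 163.9]
[[556.2, 299.8], [531.9, 301.4]] [544.1 300.6]
[[556.4, 298.8], [532.3, 299.0]] [544.3 298.9]
top marker_mid mid [ 571.9 -202.7] len 140.2 yaw -159.82
top pointer_mid mid [ 530.7 -115.2] len 199.2 yaw -160.03
top rail mid [540.2 229.1] len 315.7 yaw -92.82
top apple 0.75 [746. -56.]
top apple 0.69 [404.  37.]
top mug 0.94 [755. 173.]
top tape 0.64 [750. -54.]
side marker_mid mid [ 571.3 -206.6] len 136.5 yaw 20.11
side pointer_mid mid [ 532.1 -117.5] len 196.7 yaw 19.93
side rail mid [545.3 227.2] len 329.7 yaw 89.54
side apple 0.75 [403.  50.]
side apple 0.68 [738. -45.]
side mug 0.97 [764. 186.]
```

```bash
cat > ov2.py <<'E'
from h import *
import sys
W=np.array([538.8,164.1]);N=np.array([544.2,300.0]);RM=np.array([541.5,228.5]);yaw=np.radians(-2.5)
f=5
out=[]
for n,(x0,y0,w,h) in(('top',(140,215,165,85)),('side',(270,245,95,135))):
    f=4.8 if n=='top' else 4.4
    c=vision.calibration(n);im=cv2.imread(f'pics/{n}0.png')[y0:y0+h,x0:x0+w]
    im=cv2.resize(im,None,fx=f,fy=f,interpolation=cv2.INTER_CUBIC)
    R=np.array([[np.cos(yaw),-np.sin(yaw)],[np.sin(yaw),np.cos(yaw)]])
    def poly(o,pts,col):
        P=np.array([[*(o+R@np.array(p[:2])),p[2]] for p in pts],float)
        u=(proj(c,P)-[x0,y0]+.5)*f-.5
        cv2.polylines(im,[np.round(u).astype(np.int32)],True,col,1)
    rect=lambda a,b,c_,d,z:[(a,c_,z),(b,c_,z),(b,d,z),(a,d,z)]
    poly(RM,rect(-25,25,-157,157,12),(0,255,0))
    for o,xc,lz,hz,g in((W,38,62,74,7),(N,50,60,72,5)):
        for s in(1,-1):
            poly(o,rect(s*xc-7,s*xc+7,-g,g,lz),(0,0,255))
            poly(o,rect(s*xc-7,s*xc+7,-g-6,g+6,hz),(255,0,0))
        poly(o,[(-xc,0,18),(xc,0,18)],(0,255,255))
    out.append(im)
H=out[0].shape[0]
cv2.imwrite('pics/ov_%s.png'%sys.argv[1],out[0]);cv2.imwrite('pics/ovs_%s.png'%sys.argv[1],out[1]);print([o.shape for o in out])
E
python3 ov2.py 1
```

```text
[(408, 792, 3), (594, 418, 3)]
```

View pics/ov_1.png

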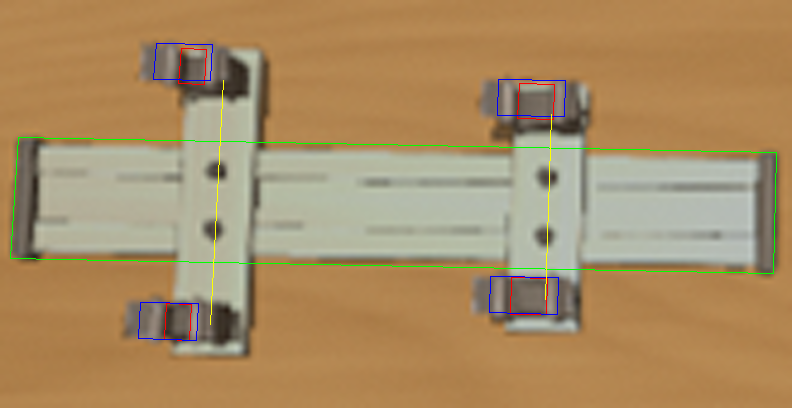

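View pics/ovs_1.png

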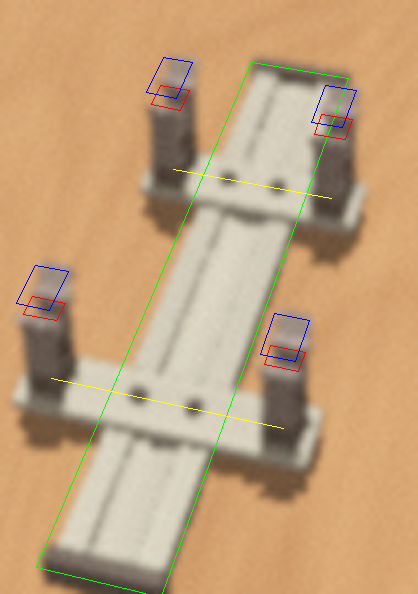

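The overlay fits within about 1 mm in both views. In the top overlay the narrow lips are at x 164–207 and the wide lips at x 511–554. The seats come out at wide (538.8,164.1) and narrow (544,300), yaw −2.5°. The rods lie at about 20° yaw, already in line with the tool x axis.

Request:
{"op": "carry_out", "data": {
  "plan": [
    [0.05, -0.03, 0, 0],
    [0.05, -0.03, 0, 0],
    [0.05, -0.03, 0, 0],
    [0.05, -0.03, 0, 0],
    [0.05, -0.03, 0, 0],
    [0.05, -0.03, 0, 0],
    [0.05, -0.03, 0, 0],
    [0.05, -0.03, 0, 0]
  ],
  "gripper": 0.3,
  "grip_force": 70
}}

```text
time: 1.8
tool_pos: [525.8, -269.9, 197.2]
ee_rot: [0.985, 0.174, 0.0, 0.0]
ft_force: [0.3, 0.4, 0.0]
gripper_width: 0.702
finger_force: 0.0
```

Request:
{"op": "carry_out", "data": {
  "plan": [
    [0.034, -0.024, 0.01, 0],
    [0.034, -0.024, 0.02, 0],
    [0, 0, 0.03, 0],
    [0, 0, 0.03, 0],
    [0, 0, 0.02, 0],
    [0, 0, 0.01, 0],
    [0, 0, 0, 0],
    [0, 0, 0, 0]
  ]
}}

```text
time: 2.8
tool_pos: [572.7, -203.5, 78.1]
ee_rot: [0.985, 0.174, 0.001, 0.0]
ft_force: [0.0, 0.2, 0.6]
gripper_width: 0.702
finger_force: 0.0
```

Request:
{"op": "carry_out", "data": {
  "plan": [
    [0, 0, 0.016, 0],
    [0, 0, 0.016, 0],
    [0, 0, 0.016, 0],
    [0, 0, 0.012, 0],
    [0, 0, 0.004, 0],
    [0, 0, 0, 0],
    [0, 0, 0, 0],
    [0, 0, 0, 0]
  ]
}}

```text
time: 3.8
tool_pos: [572.5, -203.3, 13.4]
ee_rot: [0.985, 0.174, 0.0, 0.0]
ft_force: [-0.2, 0.4, 0.3]
gripper_width: 0.703
finger_force: 0.0
```

Request:
{"op": "carry_out", "data": {
  "plan": [
    [0, 0, 0, 0],
    [0, 0, 0, 0],
    [0, 0, 0, 0],
    [0, 0, 0, 0],
    [0, 0, 0, 0],
    [0, 0, 0, 0],
    [0, 0, 0, 0],
    [0, 0, 0, 0]
  ],
  "gripper": 1
}}

```text
time: 4.8
tool_pos: [572.3, -203.2, 12.9]
ee_rot: [0.985, 0.174, -0.0, -0.0]
ft_force: [-1.4, 0.3, -0.4]
gripper_width: 0.002
finger_force: 0.0
```

Run:
```python
from h import *
a=vision.snapshot('top');b=vision.snapshot('side');save('t1',a);save('s1',b)
o=np.hstack([cv2.resize(a[170:320,360:490],None,fx=3,fy=3),cv2.resize(b[130:260,290:420],(390,390))[:, :]if 0 else cv2.resize(b[140:240,300:400],(450,450))])if 0 else None
A=cv2.resize(a[180:310,360:490],(400,400),interpolation=2);B=cv2.resize(b[120:230,300:410],(400,400),interpolation=2)
save('c1',np.hstack([A,B]))
```

```text
(no output)
```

View pics/c1.png

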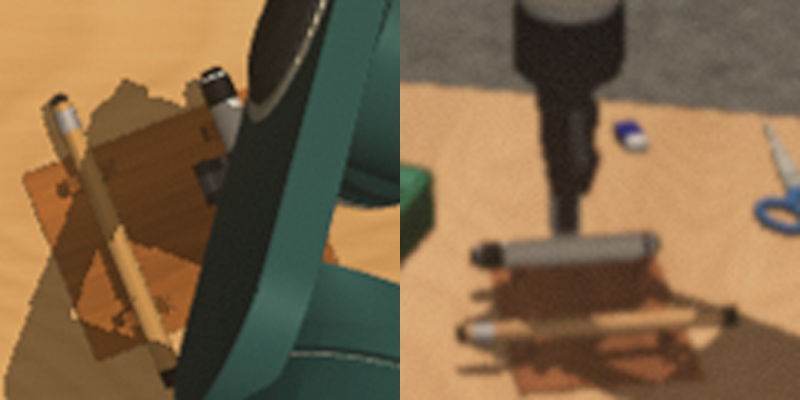

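Run:
```python
from h import *
s=sensors.get_obs();print(s['tool_pos'],s['gripper_width'],s['finger_force'],s['ft_force'])
cs=vision.calibration('side')
t=s['tool_pos']
for z in(13,32,60,100):print(z,proj(cs,[t[0],t[1],z])[0])
for q in('marker_mid','pointer_mid'):
    for r in spotter.masks_of('side',q)[:2]:print(q,round(r['p'],2),r['rect'])
b=cv2.imread('pics/s1.png')[90:230,290:430]
cv2.imwrite('pics/c2.png',cv2.resize(b,(600,600),interpolation=cv2.INTER_CUBIC))
```

```text
[ 572.27722662 -203.18053895   12.91365328] 0.0012047883725249484 0.0 [ 0.24804787 -0.26826272 -0.84789763]
13 [344.40349938 194.81783245]
32 [344.55935573 188.71920858]
60 [344.79468258 179.51092236]
100 [345.1430707  165.87857449]
marker_mid 0.77 [321.0, 182.8, 371.7, 193.1]
pointer_mid 0.59 [319.9, 204.0, 392.3, 214.3]
```

View pics/c2.png

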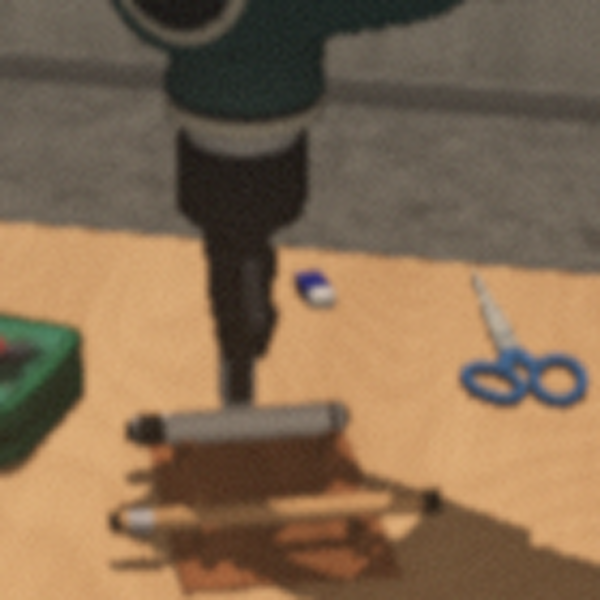

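The side crop shows the shut fingers ending behind or above the marker at px (345,183). The marker still lies at its old place. I will raise the tool and check where the fingertips show.

Request:
{"op": "carry_out", "data": {
  "plan": [
    [0, 0, -0.02, 0],
    [0, 0, -0.02, 0],
    [0, 0, -0.02, 0],
    [0, 0, -0.02, 0],
    [0, 0, -0.02, 0],
    [0, 0, 0, 0],
    [0, 0, 0, 0],
    [0, 0, 0, 0]
  ]
}}

```text
time: 6.0
tool_pos: [571.9, -203.0, 111.9]
ee_rot: [0.985, 0.174, -0.001, -0.0]
ft_force: [-0.7, -0.6, -0.2]
gripper_width: -0.003
finger_force: 0.0
```

Run:
```python
from h import *
s=sensors.get_obs();t=s['tool_pos'];print(t,s['gripper_width'])
b=vision.snapshot('side');save('s2',b);a=vision.snapshot('top');save('t2',a)
cs=vision.calibration('side');ct=vision.calibration('top')
print('tip side',proj(cs,t),'top',proj(ct,t))
for n in('side','top'):
  for q in('marker_mid','pointer_mid'):
    for r in spotter.masks_of(n,q)[:2]:print(n,q,round(r['p'],2),r['rect'])
B=b[90:240,290:440].copy();A=a[150:300,360:510].copy()
B=cv2.resize(B,(400,400),interpolation=2);A=cv2.resize(A,(400,400),interpolation=2)
u=(proj(cs,t)[0]-[290,90])*400/150;cv2.circle(B,tuple(int(v) for v in u),3,(255,0,0),-1)
u=(proj(ct,t)[0]-[360,150])*400/150;cv2.circle(A,tuple(int(v) for v in u),3,(255,0,0),-1)
save('c3',np.hstack([A,B]))
```

```text
[ 571.89676904 -203.04158752  111.85350893] -0.002833204896652434
tip side [[345.38482287 161.76486076]] top [[453.48631991 230.00067662]]
side pointer_mid 0.68 [317.7, 205.3, 393.1, 213.7]
top marker_mid 0.57 [424.9, 200.1, 445.8, 250.4]
top pointer_mid 0.72 [377.1, 214.1, 420.1, 306.5]
top pointer_mid 0.23 [426.4, 201.1, 444.9, 247.8]
```

View pics/c3.png

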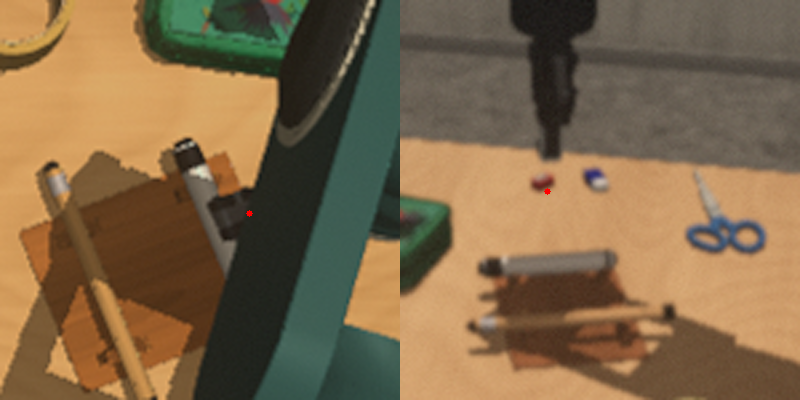

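The side crop shows the fingertip at px (346,149), about 12 rows above where the reported TCP projects. In the top crop the tip is at about px (446,232). The marker is undisturbed. I will triangulate the tip.

Run:
```python
from h import *
from scipy.optimize import least_squares
cs=vision.calibration('side');ct=vision.calibration('top')
for top in((446,232),(449,231),(453,230)):
    r=least_squares(lambda p:np.r_[proj(cs,p)[0]-(346.3,149.3),proj(ct,p)[0]-top],[572,-203,112])
    print(top,r.x,r.fun)
a=cv2.imread('pics/t2.png')[205:255,425:475];b=cv2.imread('pics/s2.png')[115:165,320:370]
cv2.imwrite('pics/c4.png',np.hstack([cv2.resize(i,(400,400),interpolation=cv2.INTER_CUBIC) for i in(a,b)]))
```

```text
(446, 232) [ 563.58028608 -175.89087193  159.76481908] [ 0.80839927  0.10017986 -0.08476081 -0.54656053]
(449, 231) [ 565.22445203 -181.83325959  156.90933286] [ 0.56538191  0.07029833 -0.05925125 -0.38144914]
(453, 230) [ 567.04703032 -189.77665647  153.08007735] [ 0.39360925  0.04905574 -0.04118222 -0.26482084]
```

View pics/c4.png

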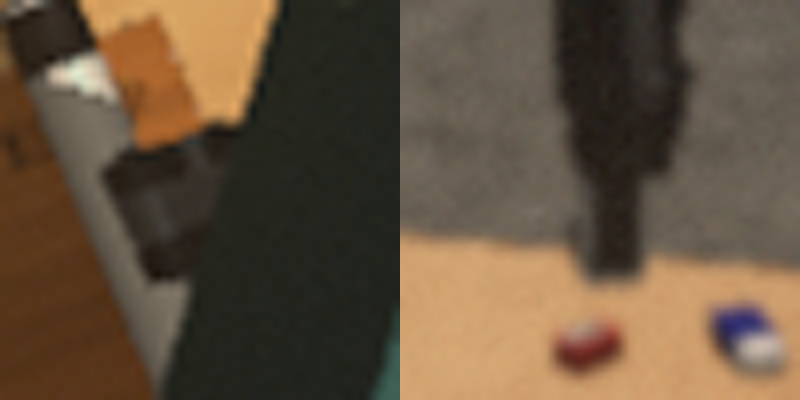

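The tip sits about 35 mm higher than the reported TCP, so the fingers shut above the marker without touching it. I will measure the height offset by touching the pen rest's bare base between the two items with the fingers shut.

Request:
{"op": "carry_out", "data": {
  "plan": [
    [0, -0.024, 0, 0],
    [0, -0.024, 0, 0],
    [0, 0, 0.03, 0],
    [0, 0, 0.03, 0],
    [0, 0, 0.03, 0],
    [0, 0, 0.01, 0],
    [0, 0, 0, 0],
    [0, 0, 0, 0]
  ]
}}

```text
time: 7.3
tool_pos: [556.4, -158.0, 14.3]
ee_rot: [0.985, 0.174, 0.001, 0.0]
ft_force: [0.6, 0.5, 0.0]
gripper_width: 0.0
finger_force: 0.0
```

Request:
{"op": "carry_out", "data": {
  "plan": [
    [0, 0, 0.004, 0],
    [0, 0, 0.004, 0],
    [0, 0, 0.004, 0],
    [0, 0, 0.004, 0],
    [0, 0, 0.003, 0],
    [0, 0, 0.003, 0],
    [0, 0, 0, 0],
    [0, 0, 0, 0]
  ]
}}

```text
time: 8.3
tool_pos: [555.9, -158.1, -9.0]
ee_rot: [0.985, 0.174, 0.0, 0.0]
ft_force: [-0.1, -1.3, 0.2]
gripper_width: 0.004
finger_force: 0.0
```

Request:
{"op": "carry_out", "data": {
  "plan": [
    [0, 0, 0.003, 0],
    [0, 0, 0.003, 0],
    [0, 0, 0.002, 0],
    [0, 0, 0.002, 0],
    [0, 0, 0.002, 0],
    [0, 0, 0.002, 0],
    [0, 0, 0, 0],
    [0, 0, 0, 0]
  ]
}}

```text
time: 9.3
tool_pos: [555.9, -158.1, -23.0]
ee_rot: [0.985, 0.174, 0.0, 0.0]
ft_force: [-1.2, 0.1, -0.7]
gripper_width: 0.001
finger_force: 0.0
```

Run:
```python
from h import *
s=sensors.get_obs();t=s['tool_pos'];print(t,s['ft_force'],s['joints'])
b=vision.snapshot('side');save('s3',b);cs=vision.calibration('side')
a=cv2.imread('pics/side0.png')[:,:,::-1]
d=np.abs(b.astype(int)-a).sum(2)
for z in(-23,0,10,20,30):print(z,proj(cs,[t[0],t[1],z])[0].round(1))
c=int(round(proj(cs,[t[0],t[1],20])[0,0]))
for r in range(180,214):print(r,d[r,c-6:c+7].tolist(), b[r,c].tolist())
```

```text
[ 555.8746465  -158.13684664  -23.0234418 ] [-1.16213177  0.07392644 -0.74599747] [-3.21295905e-01  5.63609705e-02  1.87587793e+00 -4.23947505e-06
  1.20924111e+00  8.99779045e-01]
-23 [347.  215.7]
0 [347.2 208.5]
10 [347.3 205.2]
20 [347.4 202. ]
30 [347.5 198.7]
180 [201, 338, 352, 349, 348, 348, 358, 353, 347, 339, 328, 315, 335] [47, 35, 26]
181 [180, 314, 375, 363, 364, 348, 352, 350, 341, 331, 336, 311, 318] [50, 39, 29]
182 [155, 313, 343, 366, 361, 346, 367, 350, 349, 331, 323, 323, 325] [44, 33, 24]
183 [163, 313, 354, 354, 339, 348, 359, 372, 354, 346, 329, 326, 329] [46, 35, 27]
184 [179, 314, 385, 381, 387, 390, 381, 407, 399, 384, 359, 377, 377] [50, 37, 31]
185 [233, 348, 418, 447, 456, 446, 449, 463, 460, 467, 419, 420, 440] [51, 38, 32]
186 [281, 382, 473, 503, 509, 489, 493, 503, 502, 476, 456, 455, 459] [50, 40, 32]
187 [277, 370, 453, 484, 471, 461, 485, 493, 467, 464, 443, 432, 431] [44, 33, 24]
188 [229, 313, 419, 435, 413, 398, 419, 426, 410, 404, 385, 361, 364] [49, 39, 29]
189 [153, 229, 325, 360, 345, 351, 342, 335, 345, 317, 292, 296, 298] [45, 35, 26]
190 
[... 1152 characters left out ...]
5 [148, 133, 110, 83, 93, 95, 103, 95, 102, 88, 84, 119, 126] [76, 62, 53]
206 [162, 147, 145, 118, 121, 120, 110, 118, 110, 125, 127, 145, 160] [91, 72, 56]
207 [171, 177, 181, 164, 177, 164, 163, 179, 175, 177, 187, 177, 174] [101, 74, 51]
208 [181, 182, 183, 188, 184, 175, 187, 178, 180, 178, 175, 176, 168] [114, 81, 55]
209 [161, 159, 162, 145, 144, 162, 147, 131, 134, 134, 137, 125, 101] [121, 87, 56]
210 [82, 93, 94, 99, 88, 93, 92, 95, 85, 86, 72, 61, 57] [119, 86, 55]
211 [64, 61, 51, 34, 47, 44, 35, 34, 25, 41, 43, 38, 41] [118, 85, 57]
212 [33, 49, 41, 51, 44, 48, 50, 43, 66, 73, 60, 61, 68] [100, 69, 47]
213 [76, 95, 102, 87, 106, 101, 105, 98, 104, 95, 124, 110, 123] [87, 58, 38]
```

Request:
{"op": "carry_out", "data": {
  "plan": [
    [0, 0, 0.002, 0],
    [0, 0, 0.001, 0],
    [0, 0, 0.001, 0],
    [0, 0, 0.001, 0],
    [0, 0, 0, 0],
    [0, 0, 0, 0],
    [0, 0, 0, 0],
    [0, 0, 0, 0]
  ]
}}

```text
time: 10.35
tool_pos: [555.8, -158.1, -28.1]
ee_rot: [0.985, 0.174, 0.0, 0.0]
ft_force: [0.1, 0.1, 0.5]
gripper_width: -0.0
finger_force: 0.0
```

Request:
{"op": "carry_out", "data": {
  "plan": [
    [0, 0, 0.001, 0],
    [0, 0, 0.001, 0],
    [0, 0, 0.001, 0],
    [0, 0, 0, 0],
    [0, 0, 0, 0],
    [0, 0, 0, 0],
    [0, 0, 0, 0],
    [0, 0, 0, 0]
  ]
}}

```text
time: 11.35
tool_pos: [555.9, -158.1, -30.4]
ee_rot: [0.985, 0.174, -0.0, 0.0]
ft_force: [-5.6, 1.5, 10.4]
gripper_width: -0.001
finger_force: 5.1
```

Contact comes at reported z ≈ −30, where the true height is 4 mm. So true z = reported z + 34 mm, and x and y agree with the cameras. Now I grasp with the corrected height.

Request:
{"op": "carry_out", "data": {
  "plan": [
    [0, 0, -0.02, 0],
    [0, 0, -0.025, 0],
    [0, 0, -0.025, 0],
    [0, 0.024, 0, 0],
    [0, 0.024, 0, 0],
    [0, 0, 0, 0],
    [0, 0, 0, 0],
    [0, 0, 0, 0]
  ],
  "gripper": 0.3
}}

```text
time: 12.35
tool_pos: [572.0, -203.0, 38.5]
ee_rot: [0.985, 0.174, -0.0, -0.0]
ft_force: [0.1, -0.1, -0.1]
gripper_width: 0.702
finger_force: 0.0
```

Request:
{"op": "carry_out", "data": {
  "plan": [
    [0, 0, 0.012, 0],
    [0, 0, 0.012, 0],
    [0, 0, 0.012, 0],
    [0, 0, 0.012, 0],
    [0, 0, 0.008, 0],
    [0, 0, 0.004, 0],
    [0, 0, 0, 0],
    [0, 0, 0, 0]
  ]
}}

```text
time: 13.35
tool_pos: [572.5, -203.3, -20.6]
ee_rot: [0.985, 0.174, 0.0, 0.0]
ft_force: [0.1, 0.5, -0.2]
gripper_width: 0.702
finger_force: 0.0
```

Request:
{"op": "carry_out", "data": {
  "plan": [
    [0, 0, 0, 0],
    [0, 0, 0, 0],
    [0, 0, 0, 0],
    [0, 0, 0, 0],
    [0, 0, 0, 0],
    [0, 0, 0, 0],
    [0, 0, 0, 0],
    [0, 0, 0, 0]
  ],
  "gripper": 1
}}

```text
time: 14.35
tool_pos: [572.3, -202.9, -20.7]
ee_rot: [0.985, 0.174, 0.0, -0.0]
ft_force: [-4.4, 4.0, 5.4]
gripper_width: 0.209
finger_force: 68.2
```

Request:
{"op": "carry_out", "data": {
  "plan": [
    [0, 0, -0.01, 0],
    [0, 0, -0.025, 0],
    [0, 0, -0.025, 0],
    [0, 0, -0.025, 0],
    [0, 0, -0.025, 7.5],
    [0, 0, 0, 7.5],
    [0, 0, 0, 7.5],
    [0, 0, 0, 0]
  ]
}}

```text
time: 15.35
tool_pos: [572.4, -203.3, 89.5]
ee_rot: [1.0, -0.021, 0.0, 0.0]
ft_force: [0.0, -0.5, 0.2]
gripper_width: 0.207
finger_force: 68.4
```

Request:
{"op": "carry_out", "data": {
  "plan": [
    [-0.006, -0.02, 0, 0],
    [-0.006, -0.05, 0, 0],
    [-0.006, -0.055, 0, 0],
    [-0.006, -0.055, 0, 0],
    [-0.006, -0.055, 0, 0],
    [-0.006, -0.055, 0, 0],
    [-0.006, -0.05, 0, 0],
    [-0.0075, -0.025, 0, 0]
  ]
}}

```text
time: 16.35
tool_pos: [537.3, 166.6, 89.0]
ee_rot: [1.0, -0.019, -0.0, -0.0]
ft_force: [0.2, -0.9, 0.1]
gripper_width: 0.209
finger_force: 68.5
```

```bash
cat > st.py <<'E'
from h import *
import sys
def go(tx,ty,yaw,z):
    s=sensors.get_obs();t=s['tool_pos'];q=s['ee_rot'];a=2*np.arctan2(q[1],q[0]);a=(a+np.pi/2)%np.pi-np.pi/2
    from scipy.spatial.transform import Rotation as Ro
    R=Ro.from_quat(q).as_matrix();d=R.T@(np.array([tx,ty,z])-t)
    print('t',s['time'],'pos',t.round(1),'yaw',np.degrees(np.arctan2(R[1,0],R[0,0])).round(2),'move tool mm',d.round(1),'roll',round(float(np.degrees(np.arctan2(R[1,0],R[0,0])))-yaw,2),'F',s['ft_force'].round(1),'tilt',R[:,2].round(3))
if __name__=='__main__': go(*map(float,sys.argv[1:]))
E
python3 st.py 538.8 164.1 -2.5 90
python3 - <<'E'
from h import *
for n in('side','top'):
    im=vision.snapshot(n);save(n+'4',im);c=vision.calibration(n);t=sensors.get_obs()['tool_pos']
    z=t[2]+34.3+19
    for r in spotter.masks_of(n,'marker_mid')[:1]:
        ys,xs=np.nonzero(r['region']);rr=cv2.minAreaRect(np.c_[xs,ys].astype(np.float32));b=cv2.boxPoints(rr)
        e=[np.linalg.norm(b[i]-b[(i+1)%4]) for i in range(2)];k=int(np.argmin(e));A=(b[k]+b[(k+1)%4])/2;B=(b[(k+2)%4]+b[(k+3)%4])/2
        P=back(c,[A,B],z)[:,:2];d=P[1]-P[0];print(n,r['p'],r['rect'],P.mean(0).round(1),np.linalg.norm(d).round(1),np.degrees(np.arctan2(d[1],d[0])).round(1))
a=cv2.imread('pics/top4.png')[180:300,180:330];b=cv2.imread('pics/side4.png')[200:350,240:390]
cv2.imwrite('pics/c5.png',np.hstack([cv2.resize(a,(500,400),interpolation=2),cv2.resize(b,(400,400),interpolation=2)])[:,:800] if 0 else np.hstack([cv2.resize(a,(400,320),interpolation=2),cv2.resize(b,(320,320),interpolation=2)]))
E
```

```text
t 16.35 pos [537.3 166.6  89. ] yaw -2.19 move tool mm [ 1.6  2.4 -1. ] roll 0.31 F [ 0.2 -0.9  0.1] tilt [-0.  0. -1.]
side 0.72 [303.0, 258.4, 351.1, 298.9] [511.4 271.7] 86.6 178.3
top 0.59 [235.9, 265.1, 246.9, 295.5] [488.7 168.4] 47.5 176.0
```

View pics/c5.png

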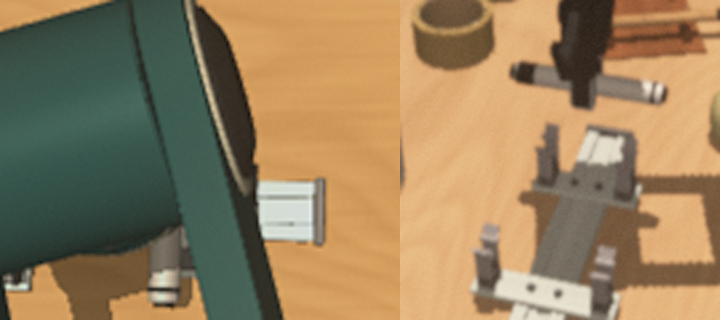

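The crops show the marker held level, roughly centred in the fingers, above the empty wide clips. In the side view its ends are at about px (293,233) and (365,244).

Run:
```python
from h import *
cs=vision.calibration('side')
print(proj(cs,[537.3,166.6,142.3]))
im=cv2.imread('pics/side4.png').astype(int)
P=back(cs,[(293,233.5),(365,244)],142.3);d=P[1]-P[0];print(P.round(1),P.mean(0),np.linalg.norm(d),np.degrees(np.arctan2(d[1],d[0])))
c=vision.calibration('top');print(proj(c,[537.3,166.6,142.3]),proj(c,[537.3-70,166.6,142.3]))
R=np.radians(-2.2)
for s in(-70.5,70.5):print(proj(cs,[537.3+s*np.cos(R),166.6+s*np.sin(R),142.3]))
```

```text
[[326.96380781 238.39439016]]
[[603.6 165.4 142.3]
 [465.6 168.2 142.3]] [534.58113922 166.8323951  142.3       ] 138.0446423412734 178.83337983477014
[[241.92499986 253.01023643]] [[242.07086299 294.652127  ]]
[[364.21681626 244.25570537]]
[[291.1233246 232.7553189]]
```

Request:
{"op": "carry_out", "data": {
  "plan": [
    [0.003, 0.0024, 0, 0.3],
    [0, 0, 0.015, 0],
    [0, 0, 0.015, 0],
    [0, 0, 0.015, 0],
    [0, 0, 0.013, 0],
    [0, 0, 0.009, 0],
    [0, 0, 0, 0],
    [0, 0, 0, 0]
  ]
}}

```text
time: 17.55
tool_pos: [541.6, 161.1, 22.3]
ee_rot: [1.0, -0.024, 0.0, -0.0]
ft_force: [0.2, 0.2, -0.7]
gripper_width: 0.211
finger_force: 68.5
```

```bash
python3 st.py 540 164.1 -2.5 1.3
```

```text
t 17.55 pos [541.6 161.1  22.3] yaw -2.75 move tool mm [-1.7 -2.9 21. ] roll -0.25 F [ 0.2  0.2 -0.7] tilt [ 0.  0. -1.]
```

Request:
{"op": "carry_out", "data": {
  "plan": [
    [-0.0015, -0.003, 0, -0.2],
    [0, 0, 0, 0],
    [0, 0, 0.003, 0],
    [0, 0, 0.003, 0],
    [0, 0, 0.003, 0],
    [0, 0, 0.003, 0],
    [0, 0, 0, 0],
    [0, 0, 0, 0]
  ]
}}

```text
time: 18.55
tool_pos: [540.9, 164.8, 10.5]
ee_rot: [1.0, -0.022, 0.001, -0.001]
ft_force: [3.9, 5.2, 3.3]
gripper_width: 0.21
finger_force: 68.9
```

Request:
{"op": "carry_out", "data": {
  "plan": [
    [0, 0, 0.002, 0],
    [0, 0, 0.002, 0],
    [0, 0, 0.002, 0],
    [0, 0, 0.002, 0],
    [0, 0, 0, 0],
    [0, 0, 0, 0],
    [0, 0, 0, 0],
    [0, 0, 0, 0]
  ]
}}

```text
time: 19.55
tool_pos: [539.8, 164.6, 1.3]
ee_rot: [1.0, -0.022, -0.0, -0.0]
ft_force: [0.8, 5.2, -4.0]
gripper_width: 0.21
finger_force: 68.4
```

Request:
{"op": "carry_out", "data": {
  "plan": [
    [0, -0.001, 0.001, 0],
    [0, 0, 0.001, 0],
    [0, 0, 0.0005, 0],
    [0, 0, 0, 0],
    [0, 0, 0, 0],
    [0, 0, 0, 0],
    [0, 0, 0, 0],
    [0, 0, 0, 0]
  ]
}}

```text
time: 20.55
tool_pos: [540.2, 165.2, 0.9]
ee_rot: [1.0, -0.022, 0.0, -0.0]
ft_force: [-12.4, -1.5, 19.8]
gripper_width: 0.21
finger_force: 70.8
```

Request:
{"op": "carry_out", "data": {
  "plan": [
    [0, 0, 0, 0],
    [0, 0, 0, 0],
    [0, 0, 0, 0],
    [0, 0, -0.01, 0],
    [0, 0, -0.02, 0],
    [0, 0, -0.025, 0],
    [0, 0, -0.025, 0],
    [0, 0, -0.01, 0]
  ],
  "gripper": 0.3
}}

```text
time: 21.55
tool_pos: [540.9, 165.3, 92.3]
ee_rot: [1.0, -0.022, 0.002, -0.0]
ft_force: [-0.3, 0.1, -0.3]
gripper_width: 0.699
finger_force: 0.0
```

Request:
{"op": "carry_out", "data": {
  "plan": [
    [0.003, 0.03, 0, 0],
    [0, 0.05, 0, 0],
    [0, 0.05, 0, 0],
    [0, 0.05, 0, 0],
    [0, 0.05, 0, 0],
    [0, 0.05, 0, -7.5],
    [0, 0, 0, -7.5],
    [0, 0, 0, -7.5]
  ]
}}

```text
time: 22.55
tool_pos: [530.3, -115.5, 89.5]
ee_rot: [0.985, 0.175, -0.0, -0.0]
ft_force: [-0.0, -0.3, 0.1]
gripper_width: 0.703
finger_force: 0.0
```

Request:
{"op": "carry_out", "data": {
  "plan": [
    [0, 0, 0.02, 0],
    [0, 0, 0.02, 0],
    [0, 0, 0, 0],
    [0, 0, 0, 0],
    [0, 0, 0, 0],
    [0, 0, 0, 0],
    [0, 0, 0, 0],
    [0, 0, 0, 0]
  ]
}}

```text
time: 23.55
tool_pos: [530.6, -114.8, 49.5]
ee_rot: [0.985, 0.173, 0.0, 0.0]
ft_force: [-0.2, -0.1, 1.1]
gripper_width: 0.703
finger_force: 0.0
```

```bash
python3 st.py 530.9 -115.2 20 -24.8
python3 - <<'E'
from h import *
for n in('side','top'):
    im=vision.snapshot(n);save(n+'5',im);c=vision.calibration(n)
    for q,z in(('marker_mid',54),('pointer_mid',28)):
      for r in spotter.masks_of(n,q)[:2]:
        ys,xs=np.nonzero(r['region']);rr=cv2.minAreaRect(np.c_[xs,ys].astype(np.float32));b=cv2.boxPoints(rr)
        e=[np.linalg.norm(b[i]-b[(i+1)%4]) for i in range(2)];k=int(np.argmin(e));A=(b[k]+b[(k+1)%4])/2;B=(b[(k+2)%4]+b[(k+3)%4])/2
        P=back(c,[A,B],z)[:,:2];d=P[1]-P[0];print(n,q,round(r['p'],2),np.round(r['rect']),P.mean(0).round(1),np.linalg.norm(d).round(1),np.degrees(np.arctan2(d[1],d[0])).round(1))
E
```

```text
t 23.55 pos [ 530.6 -114.8   49.5] yaw 19.94 move tool mm [ 0.1  0.5 74.3] roll -0.06 F [-0.2 -0.1  1.1] tilt [ 0. -0. -1.]
side marker_mid 0.76 [294. 264. 363. 283.] [540.4 163.9] 142.3 178.8
side pointer_mid 0.75 [321. 206. 392. 216.] [ 530.2 -118.8] 186.3 19.5
top marker_mid 0.85 [246. 214. 256. 293.] [539.8 165.8] 140.2 178.3
top pointer_mid 0.73 [380. 214. 421. 305.] [ 531.9 -116. ] 194.0 -160.5
```

Request:
{"op": "carry_out", "data": {
  "plan": [
    [0, 0.0005, 0.015, 0],
    [0, 0, 0.015, 0],
    [0, 0, 0.015, 0],
    [0, 0, 0.015, 0],
    [0, 0, 0.01, 0],
    [0, 0, 0.004, 0],
    [0, 0, 0, 0],
    [0, 0, 0, 0]
  ]
}}

```text
time: 24.85
tool_pos: [531.0, -115.3, -24.1]
ee_rot: [0.985, 0.173, 0.0, 0.0]
ft_force: [0.3, -0.1, 0.3]
gripper_width: 0.7
finger_force: 0.0
```

Request:
{"op": "carry_out", "data": {
  "plan": [
    [0, 0, 0, 0],
    [0, 0, 0, 0],
    [0, 0, 0, 0],
    [0, 0, 0, 0],
    [0, 0, 0, 0],
    [0, 0, 0, 0],
    [0, 0, 0, 0],
    [0, 0, 0, 0]
  ],
  "gripper": 1
}}

```text
time: 25.85
tool_pos: [531.0, -115.5, -24.3]
ee_rot: [0.985, 0.173, 0.0, 0.0]
ft_force: [1.5, -5.5, 4.8]
gripper_width: 0.138
finger_force: 68.3
```

Request:
{"op": "carry_out", "data": {
  "plan": [
    [0, 0, -0.01, 0],
    [0, 0, -0.025, 0],
    [0, 0, -0.025, 0],
    [0, 0, -0.025, 0],
    [0, 0, -0.03, 7.5],
    [0, 0, 0, 7.5],
    [0, 0, 0, 7.5],
    [0, 0, 0, 0]
  ]
}}

```text
time: 26.85
tool_pos: [530.5, -114.9, 90.5]
ee_rot: [1.0, -0.022, -0.0, -0.0]
ft_force: [-0.4, -0.5, -0.7]
gripper_width: 0.135
finger_force: 68.3
```

```bash
python3 st.py 544 300.8 -2.5 90
```

```text
t 26.85 pos [ 530.5 -114.9   90.5] yaw -2.51 move tool mm [  -4.7 -415.9    0.7] roll -0.01 F [-0.4 -0.5 -0.7] tilt [-0.  0. -1.]
```

Request:
{"op": "carry_out", "data": {
  "plan": [
    [-0.001, -0.025, 0, 0],
    [-0.001, -0.055, 0, 0],
    [-0.001, -0.06, 0, 0],
    [-0.001, -0.06, 0, 0],
    [-0.001, -0.06, 0, 0],
    [0, -0.06, 0, 0],
    [0, -0.055, 0, 0],
    [0, -0.041, 0, 0]
  ]
}}

```text
time: 27.85
tool_pos: [543.7, 303.0, 90.3]
ee_rot: [1.0, -0.02, -0.0, -0.0]
ft_force: [0.4, -0.8, 0.1]
gripper_width: 0.141
finger_force: 68.3
```

Request:
{"op": "carry_out", "data": {
  "plan": [
    [0, 0, 0.01, 0],
    [0, 0, 0.02, 0],
    [0, 0, 0.02, 0],
    [0, 0, 0.01, 0],
    [0, 0, 0, 0],
    [0, 0, 0, 0],
    [0, 0, 0, 0],
    [0, 0, 0, 0]
  ]
}}

```text
time: 28.85
tool_pos: [544.5, 300.7, 30.9]
ee_rot: [1.0, -0.022, 0.0, -0.0]
ft_force: [0.4, 0.7, 0.2]
gripper_width: 0.14
finger_force: 68.4
```

```bash
python3 st.py 544 300.8 -2.5 1.3
python3 - <<'E'
from h import *
t=sensors.get_obs()['tool_pos']
cs=vision.calibration('side')
for n in('side','top'):
    im=vision.snapshot(n);save(n+'6',im);c=vision.calibration(n);z=t[2]+52.7
    for q in('pointer_mid',):
      for r in spotter.masks_of(n,q)[:2]:
        ys,xs=np.nonzero(r['region']);rr=cv2.minAreaRect(np.c_[xs,ys].astype(np.float32));b=cv2.boxPoints(rr)
        e=[np.linalg.norm(b[i]-b[(i+1)%4]) for i in range(2)];k=int(np.argmin(e));A=(b[k]+b[(k+1)%4])/2;B=(b[(k+2)%4]+b[(k+3)%4])/2
        P=back(c,[A,B],z)[:,:2];d=P[1]-P[0];print(n,q,round(r['p'],2),np.round(r['rect']),P.round(1).tolist(),P.mean(0).round(1),np.linalg.norm(d).round(1),np.degrees(np.arctan2(d[1],d[0])).round(1))
b=cv2.imread('pics/side6.png')[220:380,230:390]
u=(proj(cs,[544,300.8,54])[0]-[230,220])*600/160;b=cv2.resize(b,(600,600),interpolation=2);cv2.circle(b,tuple(int(v) for v in u),3,(0,0,255),-1);cv2.imwrite('pics/c6.png',b)
E
```

```text
t 28.85 pos [544.5 300.7  30.9] yaw -2.56 move tool mm [-0.5 -0.  29.6] roll -0.06 F [0.4 0.7 0.2] tilt [ 0.001  0.    -1.   ]
side pointer_mid 0.79 [255. 300. 365. 325.] [[643.0, 294.9], [447.1, 304.6]] [545.  299.8] 196.2 177.2
```

View pics/c6.png

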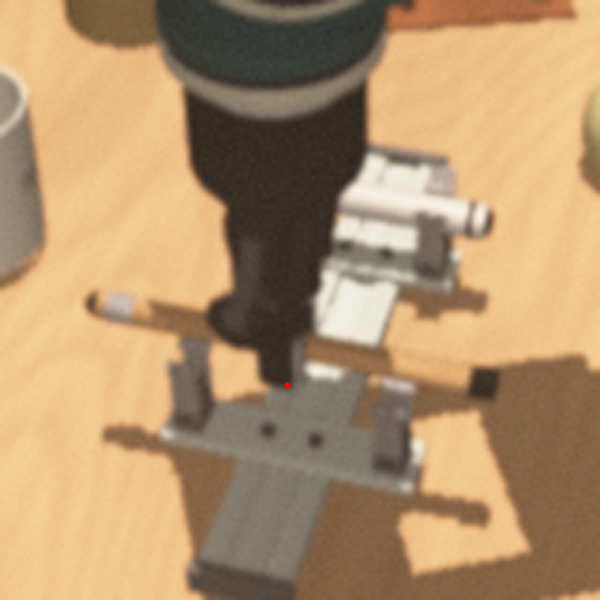

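The pointer is held level right above the narrow clips, with its ends at px (255,300) and (365,325), and the marker is seated behind it. It measures centred at (545,300), so I press it down.

Request:
{"op": "carry_out", "data": {
  "plan": [
    [-0.0005, 0, 0.006, 0],
    [0, 0, 0.005, 0],
    [0, 0, 0.003, 0],
    [0, 0, 0.003, 0],
    [0, 0, 0.003, 0],
    [0, 0, 0, 0],
    [0, 0, 0, 0],
    [0, 0, 0, 0]
  ]
}}

```text
time: 30.05
tool_pos: [544.3, 300.8, 10.9]
ee_rot: [1.0, -0.022, 0.001, -0.0]
ft_force: [4.0, 1.9, 5.9]
gripper_width: 0.137
finger_force: 69.0
```

Request:
{"op": "carry_out", "data": {
  "plan": [
    [0, 0, 0.002, 0],
    [0, 0, 0.002, 0],
    [0, 0, 0.002, 0],
    [0, 0, 0.002, 0],
    [0, 0, 0, 0],
    [0, 0, 0, 0],
    [0, 0, 0, 0],
    [0, 0, 0, 0]
  ]
}}

```text
time: 31.05
tool_pos: [543.6, 300.6, 2.1]
ee_rot: [1.0, -0.022, -0.0, 0.0]
ft_force: [-0.5, 3.5, -5.3]
gripper_width: 0.14
finger_force: 68.3
```

Request:
{"op": "carry_out", "data": {
  "plan": [
    [0, -0.0005, 0.001, 0],
    [0, 0, 0.001, 0],
    [0, 0, 0.001, 0],
    [0, 0, 0, 0],
    [0, 0, 0, 0],
    [0, 0, 0, 0],
    [0, 0, 0, 0],
    [0, 0, 0, 0]
  ]
}}

```text
time: 32.05
tool_pos: [544.2, 301.1, 1.6]
ee_rot: [1.0, -0.022, 0.0, -0.0]
ft_force: [-12.7, -4.7, 20.5]
gripper_width: 0.14
finger_force: 70.8
```

Seated firmly with 20 N. Release, retreat and check.

Request:
{"op": "carry_out", "data": {
  "plan": [
    [0, 0, 0, 0],
    [0, 0, 0, 0],
    [0, 0, 0, 0],
    [0, 0, -0.01, 0],
    [0, 0, -0.02, 0],
    [0, 0, -0.025, 0],
    [0, 0, -0.025, 0],
    [0, 0, -0.02, 0]
  ],
  "gripper": 0.3
}}

```text
time: 33.05
tool_pos: [544.2, 301.3, 102.0]
ee_rot: [1.0, -0.022, 0.001, -0.0]
ft_force: [0.0, -0.2, -0.2]
gripper_width: 0.696
finger_force: 0.0
```

Request:
{"op": "carry_out", "data": {
  "plan": [
    [0, 0.05, -0.02, 0],
    [0, 0.06, 0, 0],
    [0, 0.06, 0, 0],
    [0, 0.06, 0, 0],
    [0, 0.06, 0, 0],
    [0, 0.06, 0, 0],
    [0, 0.05, 0, 0],
    [0, 0, 0, 0]
  ]
}}

```text
time: 34.05
tool_pos: [525.7, -101.3, 120.3]
ee_rot: [1.0, -0.024, 0.0, 0.0]
ft_force: [0.2, -0.4, -0.5]
gripper_width: 0.702
finger_force: 0.0
```

```bash
python3 st.py 544 300.8 -2.5 1.3
python3 - <<'E'
from h import *
for n in('side','top'):
    im=vision.snapshot(n);save(n+'7',im);c=vision.calibration(n)
    for q,z in(('marker_mid',54),('pointer_mid',54),('apple',35),('mug',48),('tape',24)):
      for r in spotter.masks_of(n,q)[:1]:
        ys,xs=np.nonzero(r['region']);rr=cv2.minAreaRect(np.c_[xs,ys].astype(np.float32));b=cv2.boxPoints(rr)
        e=[np.linalg.norm(b[i]-b[(i+1)%4]) for i in range(2)];k=int(np.argmin(e));A=(b[k]+b[(k+1)%4])/2;B=(b[(k+2)%4]+b[(k+3)%4])/2
        P=back(c,[A,B],z)[:,:2];d=P[1]-P[0];print(n,q,round(r['p'],2),np.round(r['rect']),P.mean(0).round(1),np.linalg.norm(d).round(1),np.degrees(np.arctan2(d[1],d[0])).round(1))
E
```

```text
t 34.05 pos [ 525.7 -101.3  120.3] yaw -2.78 move tool mm [  -1.2 -402.6  118.8] roll -0.28 F [ 0.2 -0.4 -0.5] tilt [ 0.    -0.001 -1.   ]
side marker_mid 0.56 [292. 265. 366. 284.] [541.2 163.1] 140.1 177.8
side pointer_mid 0.65 [256. 312. 364. 335.] [545.4 299. ] 197.8 177.4
side apple 0.86 [386. 240. 415. 267.] [406.   45.1] 65.5 150.8
side mug 0.69 [197. 237. 240. 295.] [764.5 173.9] 191.2 120.6
side tape 0.97 [245. 196. 284. 230.] [747.4 -56.4] 94.9 27.1
top marker_mid 0.71 [246. 217. 256. 294.] [539.8 165.6] 140.2 177.7
top pointer_mid 0.68 [398. 274. 436. 295.] [ 475.6 -143.7] 56.9 -104.9
top apple 0.97 [303. 309. 337. 345.] [404.  41.] 61.4 178.6
top mug 0.63 [217. 116. 275. 176.] [765.7 183.2] 108.0 -124.4
top tape 0.8 [339. 127. 387. 176.] [748.9 -57.6] 105.7 177.9
```

Both rods sit at their seats at the right height, and the apple, mug and tape have not moved.

```bash
python3 -c "
from plant import order;print(order.hand_in())"
```

```text
the job is handed in; nothing more can be done
None
```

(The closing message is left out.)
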